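Clamp the split sweet mould with the ratchet lever

ROBOT

A 7-joint arm with a two-finger parallel gripper is mounted at the origin on the work surface. World frame = base frame: x ahead of the robot, y to its left, z up, the work surface at z = 0. Lengths are in m, angles in rad, forces in N, time in s.
With the tool pointing down it reaches from about 0.4 to 0.9 m from the base axis. Payload 5.5 kg.
Tool frame: the origin (TCP) lies midway between the tips of the shut fingers; the grasp point (between the pads) lies 19 mm behind it (manip.grip_depth is the distance from the TCP to the grasp point, in m); z points along the fingers, x is the direction in which the jaws open and shut, and the axes are right-handed (so a half turn about z gives the same grasp; the last joint's range is limited). The gripper opens to 92 mm and grips with 3 to 60 N. Pads are 19 mm wide; open, the fingers measure 130 mm over their backs; the gripper's body (75 mm by 190 mm) begins 47 mm behind the grasp point.
Start: joints at [1.494, 0.501, -0.427, 1.55, 0.221, 1.138, -0.21], TCP at [0.217, -0.613, 0.227] pointing down, gripper open.
Joint ranges: [-2.88, 2.88], [-0.31, 2.03], [-1.54, 1.56], [0.2, 2.42], [-1.41, 4.55], [0.19, 2.02], [-2.57, 2.57]. Speed limits (rad/s): [2.57, 2.57, 3.14, 3.14, 3.14, 3.14, 3.14].

INTERFACE

Orientations are given as a unit quaternion [x, y, z, w].
In Python, from bench import manip, effector, viewer gives the robot as it stands. Calls block until the motion is done:
- manip.move_pose(position, orientation): joint-space move of the TCP to a pose.
- manip.servo_line(position, ori=None, vel=0.15): straight line of the TCP; ori=None keeps the orientation; vel is the mean speed in m/s.
- manip.movej(angles): joint-space move.
- effector.open_jaws() and effector.close(f_grip=None): open the fingers fully, or close them until they stop; f_grip is the grip in N (None keeps the last).
- manip.sleep(seconds).
- manip.solve_ik(position, orientation): joint angles nearest the present ones, or None.
- viewer.get_image(name): name is "scene" or "top" or "wrist"; returns the picture (384x512x3 uint8, red, green, blue); there is no depth.
- viewer.get_calibration(name): a dict with "vfov" (degrees; the focal length in pixels is half the picture's height over the tangent of half this angle, whatever the lens; pixels are square), "cx", "cy" (the principal point, pixels), "eye" and "attitude" of the camera in the world. Camera axes: x right, y down, z forward; pixel columns grow to the right and rows downward; lengths in m; the calibration is good to about 2 mm. The wrist camera is an equidistant fisheye: a pixel r from the principal point sees the ray r / f radians off the axis. A picture is of the moment at which its call begins: read the wrist's pose just before it. get_calibration takes no time and is no camera call; for the wrist camera it gives the pose at the moment of the call.
A pose or a line that the arm cannot do raises manip.PlanningError and nothing moves.
- manip.hand_in(): hands the job in, once; it reports no verdict.
Readings, each from a call of its own:
- manip.current_clock(): time.
- manip.current_q(): joint angles.
- manip.current_joint_velocities(): joint speeds.
- manip.current_tau(): joint torques, N m.
- manip.current_tool_pos(): TCP position.
- manip.current_tcp_rot(): TCP orientation.
- manip.current_force(): force on the tool from outside, world axes, zero at the start.
- manip.current_wrist_torque(): the same for the moment, N m.
- manip.current_finger_gap(): finger opening in m.
Only numpy, scipy, OpenCV 4.12 (cv2) and the standard library are available. Lean on these libraries where they do the work, as an engineer would, in place of code of your own. Each camera call takes 0.05 s, during which the arm holds its last target.

TASK

Stand the split wooden mould on the clamp's bed between the jaw and the spring-backed plate, its long side along the clamp, and let go. Then work the ratchet lever to and fro until the jaw holds the mould firmly, with the spring plate pressed about half-way in and never near the end of its travel, and leave the lever swung all the way back to the side nearest the jaw. Leave everything else on the table where it is.

Things in the scene. Friction and masses are not known exactly. Their poses are not given: they have to be found in the camera images.
- mould_mid (a point): centre (half-way up) of the loose split mould: a wooden block 50 (own x) x 80 (own y) x 45 (z) mm, 0.25 kg, made of two halves with a dark seam across the middle of its length and a five-petal flower on top. It may go in either way round. The fingers best take it by its two 80 mm long sides (50 mm apart).
- mould: the same block; origin at the centre of its underside
- clamp: the fixed ratchet clamp, an aluminium base 120 (own x) x 360 (own y) mm; origin on the table top under the bed. The wooden bed's top is 20 mm up, 90 mm wide in x, centred on x = 0, so the mould stands with its centre at x = 0, z = 42.5 mm. The wheel's vertical axis is at x = 0, y = -140 mm. Jaw and plate face each other along y.
- wheel_top (a point): on the axis of the toothed steel ratchet wheel (18 teeth, 47 mm outer radius), 34 mm above the table, in the clamp's axes. Anticlockwise it feeds the jaw, 4 mm per tooth; a fixed spring pawl on its +x side stops it from turning back. Part of a tooth slips back when the lever is let go.
- jaw: the sliding steel jaw, 70 wide (x) and 46 mm high. Origin at the bed's top, at the middle of its pressing face, which looks to the clamp's +y; at the start it is at the clamp's y = -35 mm. The wheel drives it to +y and it cannot go back. It pushes the mould along the bed up against the plate.
- bed_far (a point): point on the middle of the bed's top at the clamp's y = +120 mm. Hereabouts a stop is bolted, somewhere new each time, with a steel plate (70 wide, 43 mm high) on springs that faces the jaw, 92 to 112 mm from it at the start. The plate gives 14 mm towards +y: 7 N to start, 7 N more per mm; half-way is 56 N. A squeeze of 30 to 85 N is firm; past 95 N the mould is overtightened and spoilt.
- lever_grip (a point): point on the axis of the lever's upright wooden handle, a round post 22 mm in diameter and 60 mm tall, top 106 mm above the table; this point is 86 mm up. It circles the wheel's axis at a radius of 110 mm. Driving it takes 1 to 3 N while the jaw is free and 1 N more per 10 N of squeeze; held still in mid-drive it pushes back with 1 N per 10 to 14 N of squeeze (under 1 N if none).
- lever (a joint): lever angle in rad, anticlockwise from above, 0 to 1.30 between firm stops. At 0 the handle is 135 deg anticlockwise from the clamp's +x, nearest the jaw; at 1.30, 210 deg. Raising it drives: 0.09 free play, then 0.35 per tooth, clicking in at about 0.46, 0.81 and 1.16 (0.05 sooner or later). Swinging back to 0 clicks over the teeth and feeds nothing. It stays where left.
- round_mould: bystander: round wooden mould, diameter 64, 26 high mm; origin at the centre of its underside. Leave it alone
- glass_dish: bystander: square open glass dish 55 x 55 x 45 mm; origin at the centre of its underside. Leave it alone
- tumbler: bystander: glass tumbler, diameter 72, 95 high mm; origin at the centre of its underside. Leave it alone
- small_bowl: bystander: white ceramic bowl, diameter 100, 40 high mm; origin at the centre of its underside. Leave it alone
- pumpkin_big: bystander: ornamental orange pumpkin, diameter 110, 92 high with its stalk mm; origin at the centre of its underside. Leave it alone
- pumpkin_small: bystander: smaller ornamental orange pumpkin, diameter 84, 72 high with its stalk mm; origin at the centre of its underside. Leave it alone
- spatula: bystander: wooden-handled spatula lying flat, about 280 long and 15 high mm; origin at the centre of its underside. Leave it alone

How it is judged:
By the outcome, as a careful person would: the job done as asked, in the order asked, and still so for the second after the job is handed in, with the robot touching nothing.
It also fails if it takes over 72 s, if anything falls off the work surface, if the arm or the gripper's body presses on something with over 40 N, if the wrist force passes 120 N, or if a joint passes its speed limit or range.

## Working session

There is one attempt and no reset: what is moved stays moved. The work goes in short steps, each a Python script; the robot and the scene stay as the last script left them, time stands still between calls to the robot, and variables do not carry over. Pictures are saved under pics/ and viewed, and the job is handed in when it is done.

```bash
ls; mkdir -p pics
python3 - <<'E'
from bench import manip, effector, viewer
import cv2
for n in ("scene","top","wrist"):
    im=viewer.get_image(n); cv2.imwrite(f"pics/{n}0.png",im[:,:,::-1]); print(n,viewer.get_calibration(n))
print(manip.current_clock(),manip.current_tool_pos(),manip.current_tcp_rot(),manip.grip_depth)
E
```

```text
pics
scene {'vfov': 55.222625860304255, 'cx': 248.16212799539085, 'cy': 193.19380549176375, 'eye': array([1.16457575, 0.84854331, 0.70926109]), 'attitude': array([ 0.2699529 ,  0.82902543, -0.46748246, -0.14595346])}
top {'vfov': 49.95340971253512, 'cx': 256.41306636040326, 'cy': 187.66598585356468, 'eye': array([0.517022  , 0.03218274, 1.19374946]), 'attitude': array([ 0.71165696, -0.70146694,  0.03051842, -0.02360357])}
wrist {'vfov': 65.70646984690485, 'cx': 257.3867044251789, 'cy': 193.09731003757057, 'eye': array([ 0.28720172, -0.58947622,  0.3847253 ]), 'attitude': array([ 0.80846906, -0.57195167, -0.08077569,  0.11280231])}
0.15 [ 0.2164809  -0.61233119  0.22591801] [ 8.16516571e-01 -5.77321509e-01 -5.87583706e-04 -4.68496058e-04] 0.0188
```

View pics/top0.png

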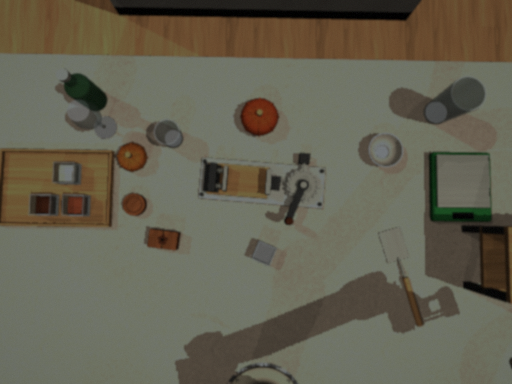

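View pics/scene0.png

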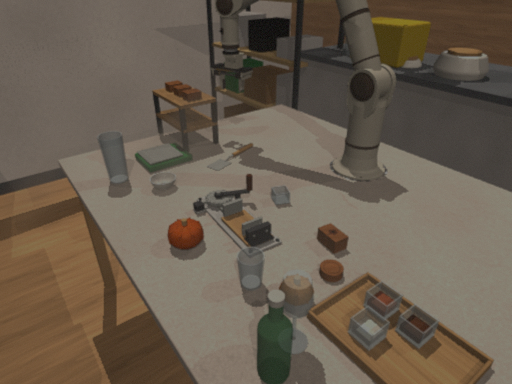

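View pics/wrist0.png

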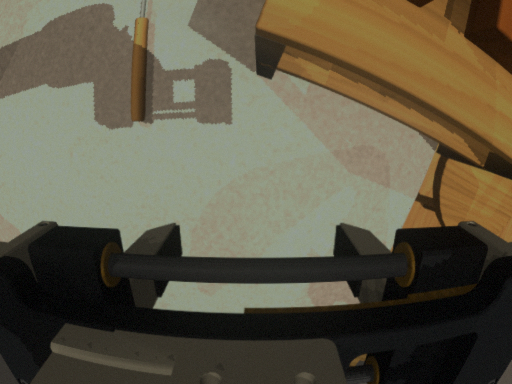

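The top view has the clamp's base at about (262,183), the wheel at (303,185), the lever handle at (289,221), the stop at (212,178) and the mould at (163,239). Clamp +y points left in the image, which is world +y. Next I'll enlarge these areas and calculate positions.

```bash
cat > h.py <<'E'
from bench import manip, effector, viewer
import numpy as np, cv2
from scipy.spatial.transform import Rotation as R
def ray(px,cal,wrist=False,H=384):
    f=H/2/np.tan(np.radians(cal['vfov'])/2)
    d=np.array([px[0]-cal['cx'],px[1]-cal['cy']])
    if wrist:
        r=np.hypot(*d); th=r/f; v=np.array([*(d/max(r,1e-9)*np.sin(th)),np.cos(th)])
    else: v=np.array([d[0]/f,d[1]/f,1.])
    return np.array(cal['eye']),R.from_quat(cal['attitude']).apply(v)
def onz(px,cal,z,wrist=False):
    e,v=ray(px,cal,wrist); return e+v*(z-e[2])/v[2]
def proj(P,cal,wrist=False,H=384):
    f=H/2/np.tan(np.radians(cal['vfov'])/2)
    v=R.from_quat(cal['attitude']).inv().apply(np.asarray(P)-cal['eye'])
    if wrist:
        th=np.arctan2(np.hypot(v[0],v[1]),v[2]); k=f*th/np.hypot(v[0],v[1]); return np.array([cal['cx']+k*v[0],cal['cy']+k*v[1]])
    return np.array([cal['cx']+f*v[0]/v[2],cal['cy']+f*v[1]/v[2]])
def down(yaw): # tool x axis at world angle yaw, z down
    return (R.from_euler('z',yaw)*R.from_euler('x',np.pi)).as_quat()
def snap(name,fn,crop=None,s=1,gain=1.0):
    cal=viewer.get_calibration(name); im=viewer.get_image(name)
    np.save(f"pics/{fn}.npy",im); import pickle; pickle.dump(cal,open(f"pics/{fn}.pkl","wb"))
    show(im,fn,crop,s,gain); return im,cal
def show(im,fn,crop=None,s=1,gain=1.0):
    o=im
    if crop: o=o[crop[1]:crop[3],crop[0]:crop[2]]
    o=cv2.convertScaleAbs(o,alpha=gain); o=cv2.resize(o,None,fx=s,fy=s,interpolation=cv2.INTER_CUBIC)
    cv2.imwrite(f"pics/{fn}.png",o[:,:,::-1])
E
python3 - <<'E'
from h import *
im,c=snap("top","top1",(130,140,340,270),3.8,1.6)
for n,p,z in [("wheel",(303,185),.034),("handle",(289,221),.106),("stop",(212,178),.06),("mould",(163,238),.045)]: print(n,onz(p,c,z).round(3))
E
```

```text
wheel [ 0.616 -0.11   0.034]
handle [ 0.514 -0.065  0.106]
stop [0.629 0.145 0.06 ]
mould [0.462 0.278 0.045]
```

View pics/top1.png

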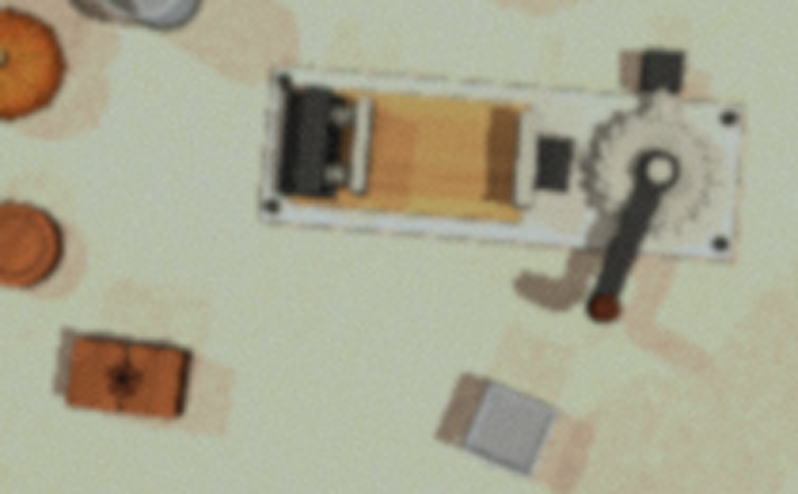

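Run:
```python
from h import *
c=viewer.get_calibration("wrist"); Rt=R.from_quat(manip.current_tcp_rot())
print("eye in tool",Rt.inv().apply(c['eye']-manip.current_tool_pos()).round(3))
Rc=Rt.inv()*R.from_quat(c['attitude']); print(Rc.as_matrix().round(3))
t=viewer.get_calibration("top"); im=np.load("pics/top1.npy")
C=lambda x,y:(130+x/3.8,140+y/3.8)
for n,p,z in [("m1",(68,340),.045),("m2",(188,350),.045),("m3",(183,416),.045),("m4",(70,405),.045),
 ("b1",(276,70),.01),("b2",(743,103),.01),("b3",(734,260),.01),("b4",(262,222),.01)]: print(n,onz(C(*p),t,z).round(3))
for yaw in (0,np.pi,np.pi/2,-np.pi/2):
  for P in [(.62,.02,.3),(.46,.28,.3),(.53,-.05,.2),(.46,.28,.02)]:
    q=manip.solve_ik(P,down(yaw)); print(round(yaw,2),P,None if q is None else np.round(q,2))
```

```text
eye in tool [ 0.002 -0.074 -0.159]
[[ 1.    -0.001 -0.   ]
 [ 0.001  0.961  0.275]
 [ 0.    -0.275  0.961]]
m1 [0.485 0.32  0.045]
m2 [0.479 0.233 0.045]
m3 [0.431 0.235 0.045]
m4 [0.438 0.317 0.045]
b1 [0.69  0.178 0.01 ]
b2 [ 0.671 -0.178  0.01 ]
b3 [ 0.551 -0.171  0.01 ]
b4 [0.575 0.186 0.01 ]
0 (0.62, 0.02, 0.3) [ 0.66  0.57 -1.08  1.53  0.51  1.35 -0.47]
0 (0.46, 0.28, 0.3) [ 0.37  0.49 -1.29  1.73  0.48  1.3  -1.02]
0 (0.53, -0.05, 0.2) [ 0.83  0.46 -0.99  1.86  0.44  1.06 -0.34]
0 (0.46, 0.28, 0.02) [ 0.22  0.94 -1.13  1.95  1.04  1.   -1.42]
3.14 (0.62, 0.02, 0.3) [ 0.75  0.69 -1.3   1.53  0.67  1.43  2.55]
3.14 (0.46, 0.28, 0.3) [ 0.37  0.49 -1.29  1.73  0.48  1.3   2.12]
3.14 (0.53, -0.05, 0.2) [-0.92  0.69  1.36  1.91 -0.74  1.18 -2.42]
3.14 (0.46, 0.28, 0.02) [ 0.31  1.11 -1.31  1.95  1.21  1.18  1.64]
1.57 (0.62, 0.02, 0.3) [ 0.76  0.73 -1.35  1.53  0.71  1.46  0.96]
1.57 (0.46, 0.28, 0.3) [ 0.37  0.49 -1.29  1.73  0.48  1.3   0.55]
1.57 (0.53, -0.05, 0.2) [ 0.95  0.58 -1.2   1.86  0.6   1.13  1.1 ]
1.57 (0.46, 0.28, 0.02) [ 0.16  0.85 -1.01  1.95  0.93  0.91  0.22]
-1.57 (0.62, 0.02, 0.3) [ 0.65  0.56 -1.07  1.53  0.5   1.35 -2.03]
-1.57 (0.46, 0.28, 0.3) [-0.42  0.21 -0.21  1.75  0.05  1.19 -2.21]
-1.57 (0.53, -0.05, 0.2) [ 0.73  0.41 -0.86  1.86  0.36  1.03 -1.84]
-1.57 (0.46, 0.28, 0.02) [-0.61  0.57  0.01  1.97 -0.01  0.6  -2.16]
```

Run:
```python
from h import *
manip.move_pose([0.60,-0.03,0.32],down(0.0))
print(manip.current_clock())
snap("wrist","w1",None,1.5,1.6)
```

```text
2.7
```

View pics/w1.png

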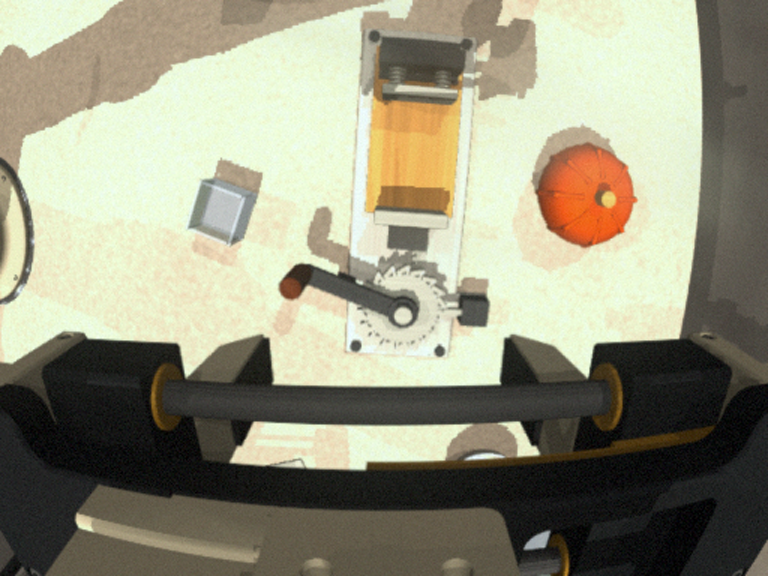

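The whole clamp is visible. The wheel hub is at about (403,315), the handle at (292,288), the jaw's top edge at about (410,213), the plate at (420,90) and the base bolts near (375,37), (467,44), (355,345) and (440,350), all in the 1.5x image. I'll enlarge it for exact edges.

Run:
```python
from h import *
im=np.load("pics/w1.npy")
show(im,"w1a",(225,10,335,120),5.4,1.5); show(im,"w1b",(175,110,345,245),4.4,1.5)
```

```text
(no output)
```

View pics/w1a.png

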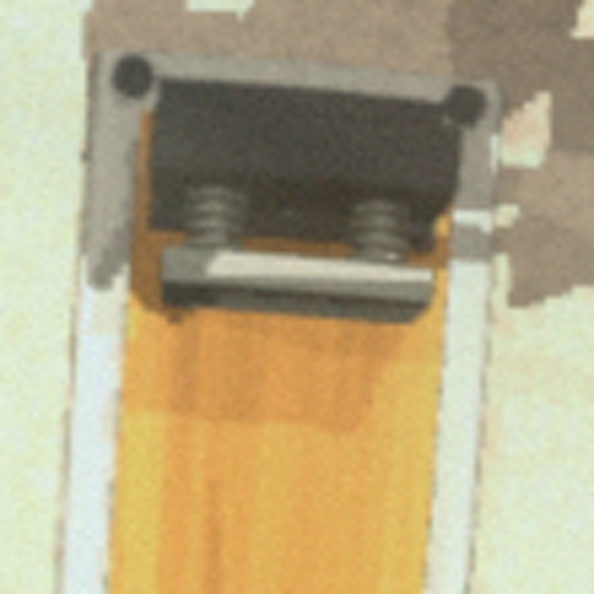

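View pics/w1b.png

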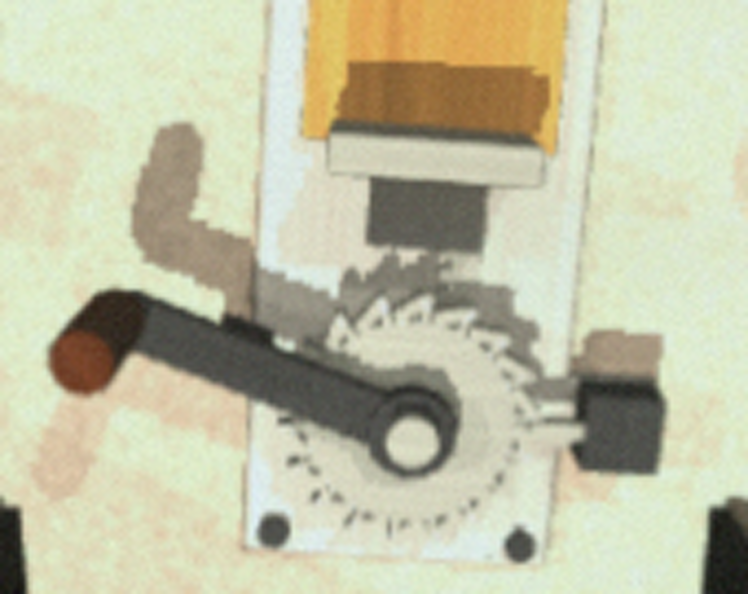

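Run:
```python
from h import *
import pickle
c=pickle.load(open("pics/w1.pkl","rb")); 
A=lambda x,y:(225+x/5.4,10+y/5.4); B=lambda x,y:(175+x/4.4,110+y/4.4)
# resize centre convention ignored(0.4px)
for z in (.0,.01,.014):
    cs=[onz(p,c,z,True)[:2] for p in (A(97,52),A(498,83),B(545,562),B(242,548))]
    cs=np.array(cs); print(z,cs.round(4).tolist(),[round(float(np.linalg.norm(cs[i]-cs[(i+1)%4])),4) for i in range(4)],cs.mean(0).round(4))
    d=(cs[0]+cs[1]-cs[2]-cs[3]); yaw=np.arctan2(d[1],d[0])-np.pi/2; print("yaw",yaw, np.arctan2(*(cs[1]-cs[0])[::-1]))
O=cs.mean(0)
for n,p,z in [("hub",B(412,442),.045),("hub",B(412,442),.06),("jawL",B(330,136),.066),("jawR",B(545,156),.066),("jawLb",B(305,137),.02),
 ("plL",A(165,283),.063),("plR",A(430,305),.063),("plbackL",A(165,250),.063),("plbackR",A(432,268),.063),("plbotL",A(165,305),.02),("plbotR",A(412,322),.02),("handle",B(83,362),.106),("bedL",A(112,560),.02),("bedR",A(427,560),.02)]:
    P=onz(p,c,z,True); v=P[:2]-O; 
    u=R.from_euler('z',-yaw).apply([*v,0]); print(n,P.round(4),"clampframe",u.round(4)[:2])
```

```text
0.0 [[0.5781, 0.1918], [0.6974, 0.1848], [0.6734, -0.1784], [0.5517, -0.1716]] [0.1196, 0.364, 0.1219, 0.3644] [0.6251 0.0067]
yaw -0.06928117324712879 -0.058679649274181005
0.01 [[0.5786, 0.1887], [0.6954, 0.1818], [0.6719, -0.1738], [0.5527, -0.1671]] [0.1171, 0.3564, 0.1194, 0.3568] [0.6246 0.0074]
yaw -0.06928117324712879 -0.05867964927418107
0.014 [[0.5787, 0.1874], [0.6946, 0.1806], [0.6713, -0.172], [0.5531, -0.1654]] [0.1161, 0.3533, 0.1184, 0.3537] [0.6244 0.0077]
yaw -0.06928117324712857 -0.058679649274180824
hub [ 0.6175 -0.1109  0.045 ] clampframe [ 0.0013 -0.1188]
hub [ 0.617  -0.1057  0.06  ] clampframe [ 0.0004 -0.1136]
jawL [ 0.5903 -0.0017  0.066 ] clampframe [-0.0334 -0.0117]
jawR [ 0.6586 -0.0079  0.066 ] clampframe [ 0.0351 -0.0131]
jawLb [ 0.5803 -0.0067  0.02  ] clampframe [-0.0431 -0.0174]
plL [0.5984 0.1084 0.063 ] clampframe [-0.033   0.0987]
plR [0.6661 0.1038 0.063 ] clampframe [0.0349 0.0988]
plbackL [0.5984 0.1172 0.063 ] clampframe [-0.0335  0.1074]
plbackR [0.6667 0.1137 0.063 ] clampframe [0.0348 0.1087]
plbotL [0.5981 0.109  0.02  ] clampframe [-0.0333  0.0992]
plbotR [0.6677 0.1051 0.02  ] clampframe [0.0364 0.1002]
handle [ 0.5164 -0.0643  0.106 ] clampframe [-0.1028 -0.0792]
bedL [0.5828 0.0358 0.02  ] clampframe [-0.0435  0.0251]
bedR [0.6723 0.0364 0.02  ] clampframe [0.0457 0.032 ]
```

Run:
```python
from h import *
manip.move_pose([0.458,0.215,0.17],down(-0.07))
print(manip.current_clock())
snap("wrist","w2",None,1.5,1.5)
```

```text
3.9667
```

View pics/w2.png

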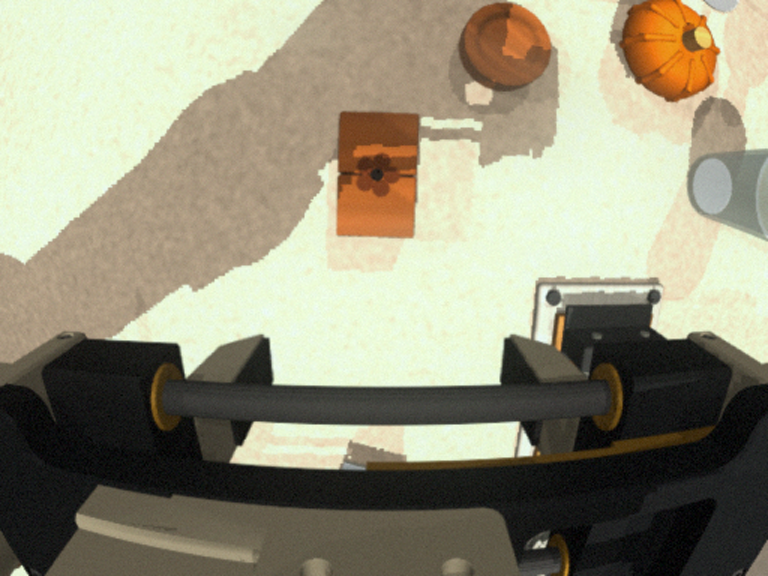

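The mould's top corners are at (340,112), (419,114), (414,237) and (337,235) at 1.5x, and the flower is at (377,174). I'll compute the pose and grasp.

```bash
cat >> h.py <<'E'
CY=-0.067; CO=np.array([0.627,0.030])
def cw(x,y):
    return CO+R.from_euler('z',CY).apply([x,y,0])[:2]
def at(xy,z): return [float(xy[0]),float(xy[1]),float(z)]
E
python3 - <<'E'
from h import *
import pickle
c=pickle.load(open("pics/w2.pkl","rb")); im=np.load("pics/w2.npy")
hsv=cv2.cvtColor(im,cv2.COLOR_RGB2HSV); m=(hsv[...,1]>130).astype(np.uint8); m[:, :200]=0; m[:,300:]=0; m[:60]=0;m[170:]=0
k=max(cv2.findContours(m,cv2.RETR_EXTERNAL,cv2.CHAIN_APPROX_NONE)[0],key=cv2.contourArea)[:,0]
P=np.array([onz(p,c,.045,True)[:2] for p in k]).astype(np.float32)
print(cv2.minAreaRect(P*1000))
cs=np.array([onz((x/1.5,y/1.5),c,.045,True)[:2] for x,y in ((340,112),(419,114),(414,237),(337,235))])
print(cs.round(4),cs.mean(0)); 
print("yaw",np.arctan2(*(cs[0]+cs[1]-cs[2]-cs[3])[::-1])-np.pi/2, [np.linalg.norm(cs[i]-cs[i-1]).round(4) for i in range(4)], onz((377/1.5,174/1.5),c,.045,True))
E
```

```text
((459.36688232421875, 281.6661682128906), (79.12871551513672, 49.13995361328125), 84.0587158203125)
[[0.4394 0.3232]
 [0.4887 0.3182]
 [0.4804 0.2395]
 [0.4309 0.2445]] [0.45984783 0.28132407]
yaw -0.10666272742093819 [np.float64(0.0792), np.float64(0.0496), np.float64(0.0791), np.float64(0.0497)] [0.4596394  0.28157724 0.045     ]
```

Run:
```python
from h import *
q=down(-0.105); M=(0.4596,0.2815)
manip.move_pose(at(M,0.07),q)
manip.servo_line(at(M,0.008),vel=0.12)
effector.close(25); print(manip.current_finger_gap(),manip.current_tool_pos(),manip.current_force())
manip.servo_line(at(M,0.13),vel=0.2)
T=cw(0,0.018)
print(manip.current_finger_gap(),manip.current_force(),manip.current_clock())
manip.move_pose(at(T,0.13),down(CY)); print(manip.current_clock(),T)
snap("scene","s3",(170,150,320,280),5,1.5); snap("top","t3",(180,140,340,240),5,1.6)
```

```text
0.04996158612967517 [0.45941872 0.28151123 0.00804418] [-0.82097932 -0.05043396  1.64737226]
0.049863865131692504 [-1.28884609  0.18036314 -2.61237783] 6.725
7.8333 [0.6282051  0.04795961]
```

View pics/s3.png

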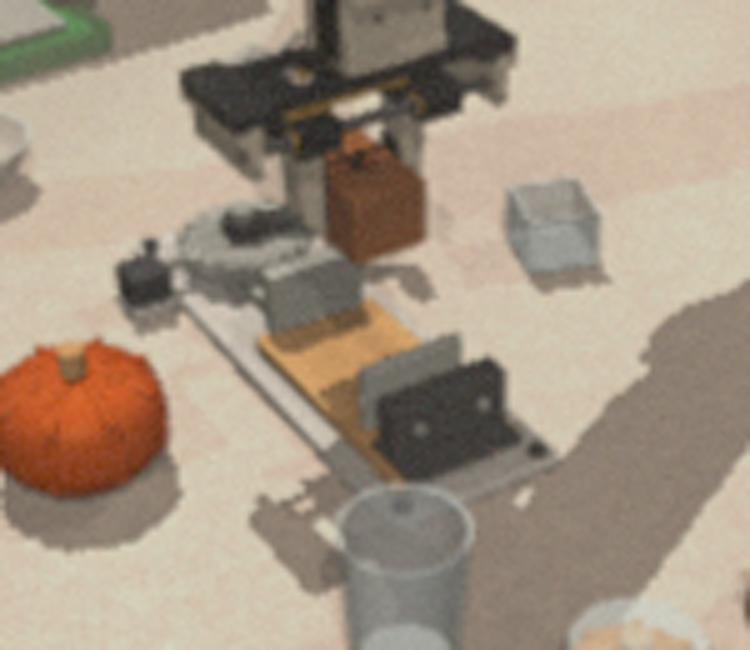

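The mould is held above the bed, with the jaw and plate visible on either side of the place where it will go. Lowering it now.

Run:
```python
from h import *
T=cw(0,0.018)
manip.servo_line(at(T,0.05),vel=0.15)
manip.servo_line(at(T,0.0285),vel=0.05); print(manip.current_force(),manip.current_tool_pos())
effector.open_jaws()
manip.servo_line(at(T,0.12),vel=0.2)
manip.move_pose([0.60,-0.03,0.32],down(0.0)); print(manip.current_clock())
im,c=snap("wrist","w4",(175,10,345,245),2.5,1.5)
```

```text
[-0.06998015 -0.04234135 -1.62044104] [0.62800141 0.04792788 0.02809234]
11.525
```

View pics/w4.png

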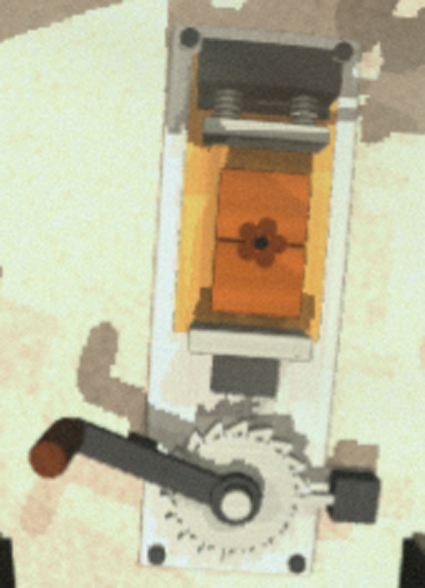

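The mould is on the bed in line with the clamp, with clearance to the jaw and to the plate. Next is the lever, so I'm checking IK over the arc for both gripper orientations.

```bash
cat >> h.py <<'E'
W=cw(0,-0.14); ZL=0.073
def hxy(th,r=0.11):
    a=CY+np.radians(135)+th; return W+r*np.array([np.cos(a),np.sin(a)])
def lyaw(th,flip): return CY+np.radians(135)+th+np.pi/2+(np.pi if flip else 0)
def theta():
    p=manip.current_tool_pos()[:2]-W; a=np.arctan2(p[1],p[0])-CY-np.radians(135)
    return (a+np.pi)%(2*np.pi)-np.pi, np.hypot(*p)
E
python3 - <<'E'
from h import *
for fl in (0,1):
  for th in (-.05,0,.43,.8,1.3):
    q=manip.solve_ik(at(hxy(th),ZL),down(lyaw(th,fl))); print(fl,th,hxy(th).round(3),None if q is None else np.round(q,2))
print(manip.current_q().round(2))
E
```

```text
0 -0.05 [ 0.549 -0.023] [-0.53  0.59  0.68  1.95 -0.52  0.78 -2.03]
0 0 [ 0.545 -0.027] [-0.53  0.59  0.68  1.96 -0.52  0.78 -1.97]
0 0.43 [ 0.517 -0.065] [ 0.51  0.51 -0.53  1.99  0.38  0.74 -2.25]
0 0.8 [ 0.508 -0.104] [ 0.64  0.53 -0.61  1.99  0.43  0.75 -1.85]
0 1.3 [ 0.518 -0.157] [ 0.8   0.59 -0.7   1.93  0.52  0.81 -1.32]
1 -0.05 [ 0.549 -0.023] [ 0.74  0.74 -1.    1.91  0.78  0.94  0.03]
1 0 [ 0.545 -0.027] [ 0.75  0.74 -1.01  1.92  0.78  0.94  0.08]
1 0.43 [ 0.517 -0.065] [ 0.9   0.76 -1.1   1.97  0.85  0.96  0.52]
1 0.8 [ 0.508 -0.104] [ 1.03  0.83 -1.2   1.98  0.93  1.03  0.9 ]
1 1.3 [ 0.518 -0.157] [ 1.14  0.95 -1.28  1.92  1.03  1.14  1.45]
[ 0.77  0.51 -1.08  1.55  0.46  1.36 -0.36]
```

```bash
cat >> h.py <<'E'
def arc(t0,t1,n=None,vel=0.15,log=True,stop=None):
    n=n or max(1,int(np.ceil(abs(t1-t0)/0.2)))
    out=[]
    for t in np.linspace(t0,t1,n+1)[1:]:
        manip.servo_line(at(hxy(t),ZL),down(lyaw(t,1)),vel=vel)
        f=manip.current_force(); a=CY+np.radians(135)+t
        ft=float(f[:2]@[-np.sin(a),np.cos(a)]); out.append((round(float(t),3),round(float(theta()[0]),3),round(ft,1)))
        if stop and abs(ft)>stop: break
    if log: print(out)
    return out[-1][0]
E
python3 - <<'E'
from h import *
t=0.43
manip.move_pose(at(hxy(t),0.135),down(lyaw(t,1)))
manip.servo_line(at(hxy(t),ZL),vel=0.12)
effector.close(12); print(manip.current_finger_gap(),manip.current_force().round(2),theta(),manip.current_clock())
arc(t,0.06,3); arc(0.06,-0.04,5,stop=6)
print(manip.current_clock(),manip.current_force().round(2))
E
```

```text
0.021743903081616767 [ 0.27  1.27 -0.11] (np.float64(0.42839765108330496), np.float64(0.11007743096146892)) 14.2333
[(0.307, 0.308, 0.4), (0.183, 0.187, 0.4), (0.06, 0.064, 0.8)]
[(0.04, 0.044, 0.3), (0.02, 0.022, 0.9), (0.0, 0.002, 0.9), (-0.02, -0.01, 2.8), (-0.04, -0.01, 8.6)]
16.3083 [-10.08  -1.19   8.01]
```

The gripper has the handle, and the back stop is at my angle -0.01. Starting the first drive stroke, then swinging back.

Run:
```python
from h import *
arc(0.0,1.23,9,vel=0.2); print(manip.current_clock())
arc(1.23,0.0,6,vel=0.25); arc(0,-0.02,1); print(manip.current_clock())
snap("top","t5",(190,145,340,235),5.3,1.6)
```

```text
[(0.137, 0.143, 0.2), (0.273, 0.279, 0.7), (0.41, 0.415, 0.5), (0.547, 0.548, -0.6), (0.683, 0.684, 0.1), (0.82, 0.817, 1.3), (0.957, 0.95, 1.0), (1.093, 1.086, 0.1), (1.23, 1.219, -0.7)]
18.9
[(1.025, 1.013, -0.3), (0.82, 0.82, -1.4), (0.615, 0.624, 0.1), (0.41, 0.42, -0.6), (0.205, 0.219, 1.1), (0.0, 0.014, 1.0)]
[(-0.02, -0.004, 0.2)]
21.3
```

View pics/t5.png

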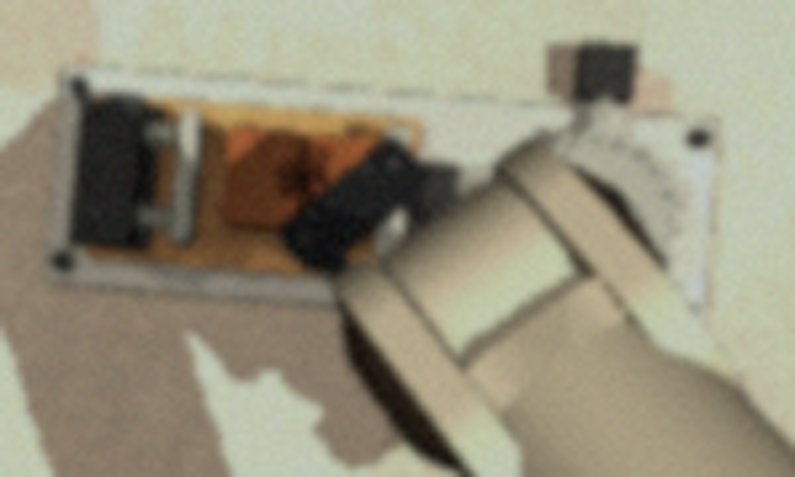

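Run:
```python
from h import *
arc(-0.01,1.23,7,vel=0.22); 
arc(1.23,0.0,6,vel=0.25); arc(0,-0.025,1); print(manip.current_clock())
arc(-0.01,0.41,3,vel=0.22)
snap("top","t6",(190,145,340,235),5.3,1.6)
```

```text
[(0.167, 0.19, -0.1), (0.344, 0.363, 0.9), (0.521, 0.527, -0.2), (0.699, 0.697, 0.2), (0.876, 0.868, 0.6), (1.053, 1.044, 0.2), (1.23, 1.218, 0.4)]
[(1.025, 1.01, -1.5), (0.82, 0.819, -0.5), (0.615, 0.624, 0.2), (0.41, 0.418, -0.2), (0.205, 0.218, 1.9), (0.0, 0.013, 0.8)]
[(-0.025, -0.01, 0.2)]
26.0333
[(0.13, 0.15, 0.2), (0.27, 0.288, 0.2), (0.41, 0.421, 0.5)]
```

View pics/t6.png

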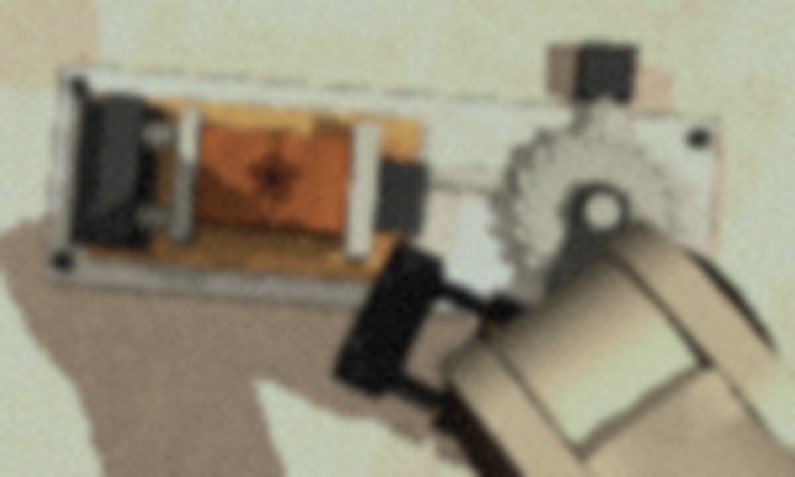

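The jaw has reached the mould, and the mould is within about 2–3 mm of the plate. That matches the prediction of 31 mm of slack, so I'll finish this stroke.

Run:
```python
from h import *
arc(0.41,1.22,6,vel=0.12); manip.sleep(0.2); print(theta(),manip.current_force().round(2))
snap("top","t7",(190,145,340,235),5.3,1.6)
arc(1.22,0.0,6,vel=0.25); arc(0,-0.025,1); print(manip.current_clock())
snap("top","t8",(190,145,340,235),5.3,1.6)
```

```text
[(0.545, 0.542, -1.0), (0.68, 0.673, -1.5), (0.815, 0.804, -2.4), (0.95, 0.933, -4.0), (1.085, 1.076, -1.4), (1.22, 1.198, -4.7)]
(np.float64(1.1967727221626028), np.float64(0.10806486848900211)) [3.45 6.38 2.52]
[(1.017, 1.01, -1.4), (0.813, 0.819, -1.0), (0.61, 0.621, 0.7), (0.407, 0.408, -3.2), (0.203, 0.22, 1.2), (0.0, 0.015, 0.4)]
[(-0.025, -0.008, -0.0)]
31.275
```

View pics/t7.png

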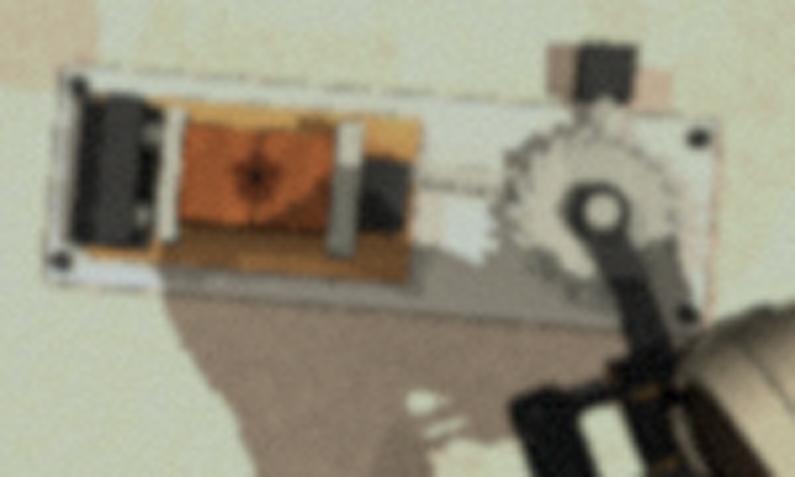

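View pics/t8.png

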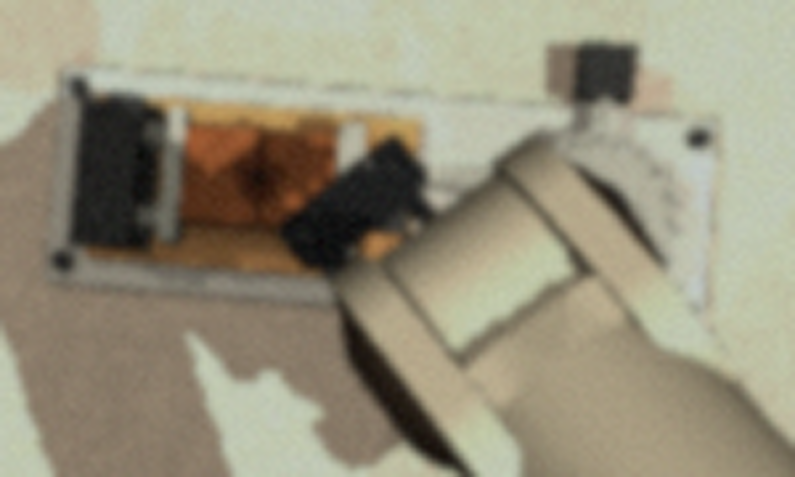

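The plate is visibly pushed in by roughly 13 px, about 6–7 mm. I'll let go of the lever and measure accurately from the same wrist viewpoint as before.

Run:
```python
from h import *
effector.open_jaws()
p=manip.current_tool_pos(); manip.servo_line([p[0],p[1],0.14],vel=0.2)
manip.move_pose([0.60,-0.03,0.32],down(0.0)); print(manip.current_clock())
im,c=snap("wrist","w9",(225,10,335,120),5.4,1.5); show(im,"w9b",(175,60,345,245),3.2,1.5)
im,c=snap("top","t9",(190,145,340,235),5.3,1.6)
```

```text
33.775
```

View pics/w9.png

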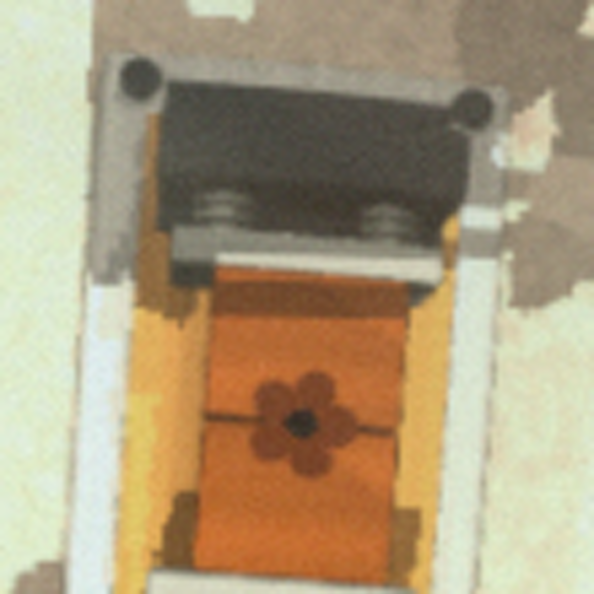

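View pics/w9b.png

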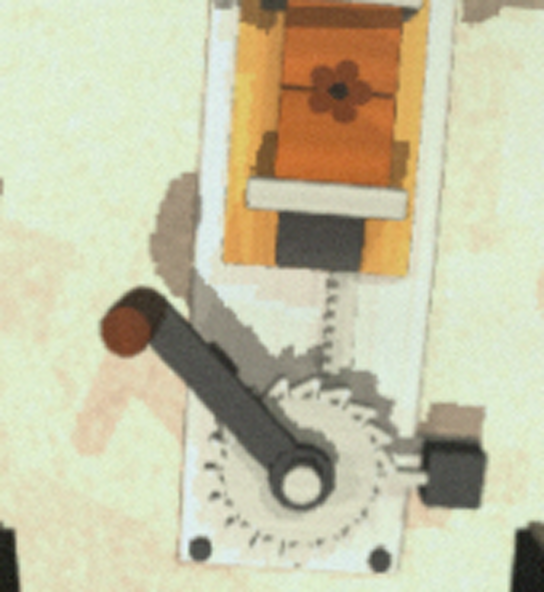

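View pics/t9.png

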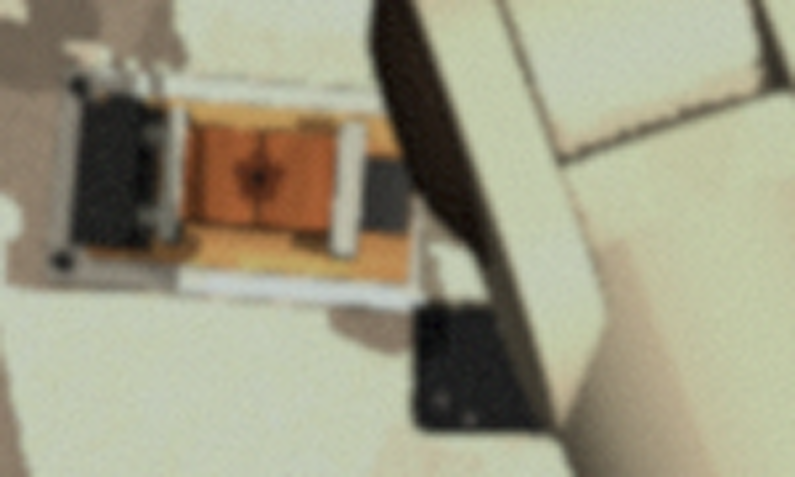

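Run:
```python
from h import *
a=np.load("pics/w1.npy")[45:75,248:312]; b=np.load("pics/w9.npy")[45:75,248:312]
o=cv2.resize(np.vstack([a,b]),None,fx=9,fy=9,interpolation=cv2.INTER_NEAREST)
show(o,"cmp",None,1,1.5)
```

```text
(no output)
```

View pics/cmp.png

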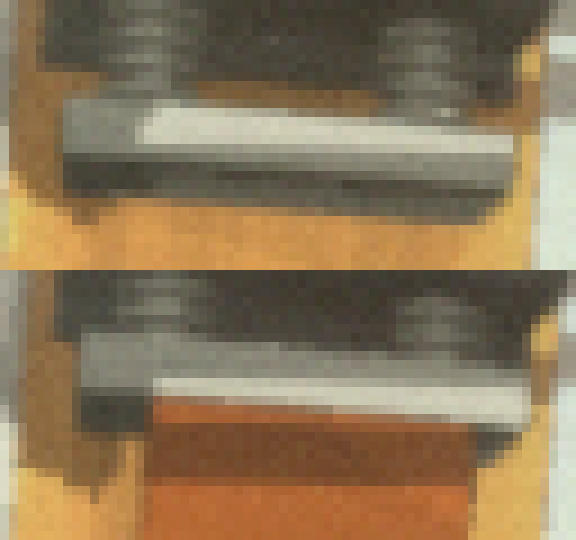

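Run:
```python
from h import *
import pickle
c1=pickle.load(open("pics/w1.pkl","rb")); c9=pickle.load(open("pics/w9.pkl","rb"))
inv=lambda P:R.from_euler('z',-CY).apply([*(P[:2]-CO),0])[:2]
A=lambda x,y:(225+x/5.4,10+y/5.4); B=lambda x,y:(175+x/4.4,110+y/4.4); D=lambda x,y:(175+x/3.2,60+y/3.2)
E=lambda x,y:(248+x/9-.5,45+y/9-.5)
def p(n,c,px,z): print(n,(inv(onz(px,c,z,True))*1000).round(1))
p("before plL",c1,E(65,153),.063);p("before plR",c1,E(510,181),.063)
p("before bL",c1,E(65,98),.063);p("before bR",c1,E(512,135),.063)
p("after plL",c9,E(80,122),.063);p("after plR",c9,E(528,157),.063)
p("after bL",c9,E(82,62),.063);p("after bR",c9,E(530,100),.063)
p("bolt1",c1,A(132,77),.01);p("bolt9",c9,A(140,79),.01);p("bolt1",c1,A(466,105),.01);p("bolt9",c9,A(473,108),.01)
p("jaw1L",c1,B(330,136),.066);p("jaw1R",c1,B(545,156),.066)
p("jaw9L",c9,A(150,573),.066)
p("jaw9L",c9,D(247,180),.066);p("jaw9R",c9,D(407,191),.066)
p("jawback1",c1,B(328,175),.066);p("jawback1",c1,B(543,186),.066)
p("jawback9",c9,D(247,207),.066);p("jawback9",c9,D(405,219),.066)
p("mould near",c9,A(195,568),.065);p("mould far",c9,A(220,267),.065);p("flower",c9,A(302,424),.065)
p("handle",c9,D(126,332),.106)
print("lever",[ (np.degrees(np.arctan2(*((inv(onz(D(126,332),c9,.106,True))-[0,-.14])[::-1])))-135)])
```

```text
before plL [-35.   77.5]
before plR [33.3 78.8]
before bL [-35.6  86.3]
before bR [33.2 86.3]
after plL [-34.9  83.5]
after plR [33.7 84.2]
after bL [-35.3  93.1]
after bR [33.5 93.4]
bolt1 [-48.3 147.6]
bolt9 [-48.2 147.8]
bolt1 [ 48.9 147.7]
bolt9 [ 48.6 148.1]
jaw1L [-34.5 -34.1]
jaw1R [ 34.  -35.7]
jaw9L [-34.4   1.8]
jaw9L [-35.2   1.5]
jaw9R [33.9  2.2]
jawback1 [-34.4 -46.6]
jawback1 [ 34.2 -45.4]
jawback9 [-34.4 -10.1]
jawback9 [ 34. -10.]
mould near [-23.1   3.8]
mould far [-22.1  82.1]
flower [ 1.4 42.9]
handle [-78.7 -60.6]
lever [np.float64(-0.2735425533015814)]
```

The jaw has advanced about 36 mm, which is nine teeth. The plate is in about 6 mm of its 14 mm, or roughly 50 N. The lever reads -0.3° from its jaw-side stop, and nothing is touching it. A tenth tooth would take the plate to about 10 mm (77 N), so I'm stopping here. One last check of the scene before handing in.

Run:
```python
from h import *
im,c=snap("scene","s10",None,1.5,1.4)
```

```text
(no output)
```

View pics/s10.png

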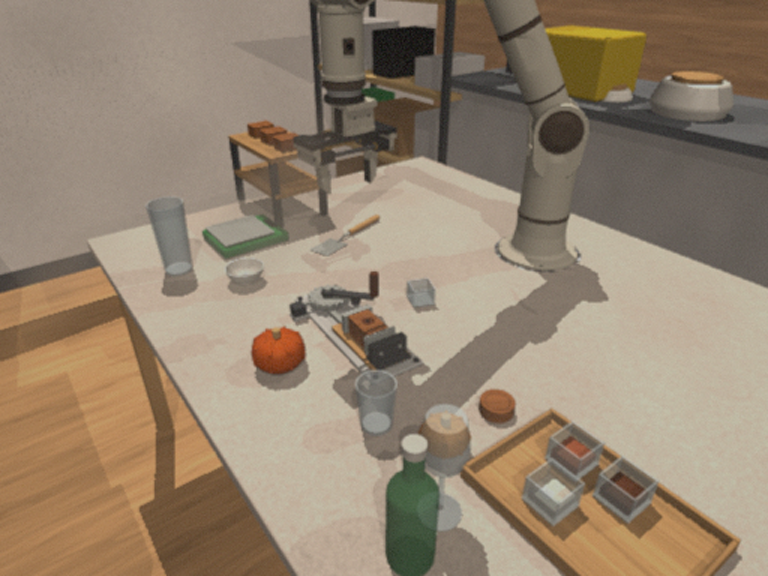

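The mould is clamped at (370,325), the bystanders are where they were, and the gripper is clear of everything. Handing in.

Run:
```python
from h import *
manip.hand_in(); print(manip.current_clock())
```

```text
the job is handed in; nothing more can be done
the job is handed in; nothing more can be done
```

I stood the mould on the bed between the jaw and the plate, let go, and worked the lever through three full strokes. I then left the lever at its jaw-side stop and handed in at about 34 s.

**Last checks:**
- **Jaw:** it moved forward about 36 mm, which matches nine teeth.
- **Spring plate:** it is pressed in about 6 mm of its 14 mm, or roughly 50 N. The separate edge readings ranged from 5.4 to 7.1 mm. The push-back on the lever, about 4.7 N when held near the end of the last stroke, agrees at roughly 50–65 N.
- **Tenth tooth:** I left it off, because it would have put the plate at about 10 mm (77 N).
- **Lever:** it reads about 0.3° from its stop in the picture.
- **Everything else:** the other things look unmoved in the scene picture, which I judged by eye without measuring. The gripper was clear of everything.

No check failed. The main disagreement was the starting gap between jaw and plate. I first measured it as about 111 mm, but the final plate position suggests about 110 mm.

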